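Dip the waste can and show the reading

TASK

Check how full the off-white waste can is: take the dip gauge off the rest, slide it down the guide tube in the can's neck until its collar stops on the tube's rim, then draw it right out again. Finish still holding the gauge in the gripper for reading: lying level in the air and still, with its tip over the drip tray, at least a hand's width (10 cm) above the bench. Leave the brush, the loose cap, the jar and the oil bottle where they are.

Things in the scene. Friction and masses are not known exactly. Their poses are not given: they have to be found in the camera images.
- gauge: dip gauge, 248 mm long, 0.06 to 0.11 kg, starts level in a slot of the rest, tip towards the robot. x axis: along it from tip to handle. Origin: on the axis at the collar's underside. x -140 to 0 mm: aluminium rod, 9 mm diameter, dark rings, last 9 tapered to 4 mm. x 0 to 8: grey collar, 32 mm diameter. x 8 to 108: black handle, 18 mm square, sides square to y and z. Balances near the collar
- gauge_tip (a point): point at the tip of the gauge, on its axis, 140 mm below the collar's underside
- gauge_grip (a point): point on the axis inside the gauge's handle, 45 mm from the collar's underside, midway between the collar and the rest's plate: a good place to grip across the 18 mm width
- guide_tube: grey guide tube fixed in the can's neck. Origin: centre of its rim, 162 mm above the bench; z axis points out of the tube, 40 degrees above horizontal, away from the robot (+x) within about 30 degrees either side. Bore 14 mm in diameter, 98 mm long, with a 14 mm deep flare to 26 mm at the rim; rim 35 mm across. The can is hollow beyond: the gauge goes in until its collar meets the rim
- can: the waste can: off-white jerrycan fixed to the bench, 190 mm (x) by 130 mm (y), 180 mm high, carrying handle along x on top (x -90 to 30 mm, up to 221 mm high). Origin: centre of its underside; x points the way the neck faces. A sloping shoulder at its upper +x edge carries the neck (52 mm diameter) and guide tube, rim at x 88, z 162 mm
- rest: white rest fixed to the bench: two slotted upright plates 8 mm thick, 150 mm wide (y), 72 mm high, at x = -100 and +92 mm, joined by two low bars. Origin: centre of its underside. Slots along x at y = -40 and +40 mm, open upwards; one holds the gauge, the other the brush, either way round, axis 60 mm above the bench, collar about x = 0
- brush: neck brush with the same black handle, steel stem of 9 mm and a white bristle head of 27 mm diameter, no collar, lying in the other slot of the rest: leave it alone. Origin on its axis 8 mm below the handle, x axis towards the handle
- tray: stainless drip tray fixed to the bench, 220 mm (x) by 160 mm (y), rim 22 mm high, white liner. Origin at the centre of its underside
- cap: the can's black screw cap lying on the bench, diameter 55 mm, 18 mm high: leave it alone. Origin at the centre of its underside
- jar: clear specimen jar with a white lid, diameter 54 mm, 62 mm high: leave it alone. Origin at the centre of its underside
- oil_bottle: small amber bottle with a black cap, diameter 36 mm, 75 mm high: leave it alone. Origin at the centre of its underside

How it is judged:
By the outcome, as a careful person would: the job done as asked, in the order asked, and still so for the second after the job is handed in, while the arm keeps its last pose, push and grip.
It also fails if it takes over 54 s, if anything falls off the work surface, if the arm or the gripper's body presses on something with over 40 N, if the wrist force passes 120 N, or if a joint passes its speed limit or range.

ROBOT

A 6-joint arm with a two-finger parallel gripper is mounted at the origin on the work surface. World frame = base frame: x ahead of the robot, y to its left, z up, the work surface at z = 0. Lengths are in m, angles in degrees, forces in N, time in s.
With the tool pointing down it reaches from about 0.375 to 0.9 m from the base axis. Payload 3.1 kg.
Tool frame: the origin (TCP) lies midway between the tips of the shut fingers; the grasp point (between the pads) lies 19 mm behind it; z points along the fingers, y is the line along which they close (so a half turn about z gives the same grasp; the last joint's range is limited). The gripper opens to 87 mm and grips with 3 to 60 N. Pads are 19 mm wide; open, the fingers measure 117 mm over their backs; the gripper's body (75 mm by 190 mm) begins 51 mm behind the grasp point.
Start: joints at [62.71, 30.224, 82.088, -0, 67.689, -10.227], TCP at [0.183, 0.597, 0.223] pointing down, gripper open.
Joint ranges: [-176.69, 176.69], [-43.24, 126.21], [12.49, 139.97], [-82, 262], [0, 151.66], [-163.58, 163.58]. Speed limits (degrees/s): [159.86, 159.86, 180, 180, 180, 180].

INTERFACE

Orientations are given as a 3x3 rotation matrix whose columns are the frame's x, y, z axes.
In Python, from rig import bot gives the robot as it stands.
- The arm moves only by the shell command python3 steer.py 'ROWS'. ROWS is rows parted by semicolons, their numbers by spaces, 1 to 20 of them, each of 7 numbers: dx, dy, dz in m, then a rotation vector rx, ry, rz in degrees, then the opening from 0.0 (shut) to 1.0 (fully open); each row is the pose to reach, as a shift and turn from the pose commanded when the command began, along the tool's axes at that moment; what a row does not reach only later rows make up. A row lasts 1/10 s, in which the tool goes at most 0.05 m and 8.59 degrees, less where a joint would pass 70% of its speed; a pose out of reach is approached as far as the arm can. The fingers move at their own pace and stop on an object; the grip force is fixed at half the most. Time passes only in rows, so rows that do not move let the fingers close. It prints the time, the measured TCP pose, the force, the opening and the grip force at its end.
- bot.read_state(): the state, without advancing time (a new reading comes with each control period).
- bot.capture(name): name is "scene" or "side" or "wrist"; returns a dict with "color" (400x640x3 uint8, red, green, blue), "K" (3x3 intrinsics, pixels), "view" (4x4, takes a point from world to camera coordinates); the wrist camera has in their place "mount" (4x4, takes a point from camera to tool coordinates, whose origin is the TCP and whose axes are the flange's). Camera axes: x right, y up, looking along -z (the intrinsics and any distortion apply to the point x, -y, -z); pixel columns grow to the right and rows downward; lengths in m; the calibration is good to about 2 mm. A picture is of the moment at which its call begins: read the wrist's pose just before it. There is no depth.
- bot.hand_in(): hands the job in; it is judged then, once.
The state is a dict: "time_s": time; "joint_positions": joint angles; "qvel": joint speeds; "tau": joint torques, N m; "position": TCP position; "tcp_rot": TCP orientation; "force": force on the tool from outside, world axes, zero at the start; "moment": the same for the moment, N m; "opening": opening from 0.0 (shut) to 1.0 (fully open); "grasp_force": force on a finger pad.
Only numpy, scipy, OpenCV 4.12 (cv2) and the standard library are available. Lean on these libraries where they do the work, as an engineer would, in place of code of your own. Each camera call takes 0.05 s, during which the arm holds its last target. There are 200 camera calls.

## Working session

There is one attempt and no reset: what is moved stays moved. The work goes in short steps, Python scripts to look and compute and a shell command to move; the robot and the scene stay as the last step left them, time stands still between calls to the robot, and variables do not carry over. Pictures are saved under pics/ and viewed, at most 15 in all, crops included, and the job is handed in when it is done.

```bash
ls; mkdir -p pics; python3 - <<'E'
from rig import bot
import cv2
for n in("scene","side","wrist"):
    s=bot.read_state();c=bot.capture(n);cv2.imwrite(f"pics/{n}0.png",c["color"][...,::-1])
    print(n,c["K"].round(1).tolist(),[ (k,c[k].round(4).tolist()) for k in("view","mount") if k in c],[k for k in c])
print(s)
E
```

```text
pics
rig.py
steer.py
scene [[493.9, 0.0, 317.8], [0.0, 493.9, 201.2], [0.0, 0.0, 1.0]] [('view', [[-0.5607, 0.8279, -0.01, 0.2888], [-0.6758, -0.4506, 0.5833, 0.3011], [0.4784, 0.3338, 0.8122, -1.4965], [0.0, 0.0, 0.0, 1.0]])] ['color', 'K', 'view']
side [[457.0, 0.0, 320.2], [0.0, 457.0, 204.6], [0.0, 0.0, 1.0]] [('view', [[0.8937, -0.4487, 0.0053, -0.4693], [0.2323, 0.4726, 0.8501, -0.2467], [-0.384, -0.7585, 0.5266, -0.9547], [0.0, 0.0, 0.0, 1.0]])] ['color', 'K', 'view']
wrist [[280.6, 0.0, 320.1], [0.0, 280.6, 202.0], [0.0, 0.0, 1.0]] [('mount', [[-0.0002, 0.9551, 0.2963, 0.0808], [1.0, 0.0001, 0.0001, -0.0004], [0.0, 0.2963, -0.9551, -0.1627], [0.0, 0.0, 0.0, 1.0]])] ['color', 'K', 'mount']
{'time_s': 0.1, 'joint_positions': array([ 6.27105533e+01,  3.02751754e+01,  8.21475436e+01, -2.67337679e-04,
        6.76884832e+01, -1.02248229e+01]), 'qvel': array([-0.00402968,  0.01373817, -0.22186253,  0.04889183, -0.12513446,
        0.0959087 ]), 'tau': array([ 3.78007974e-05, -4.40983379e+01, -1.77150679e+01,  6.34608348e-02,
        5.33315877e-02, -2.17293967e-05]), 'position': array([0.18305492, 0.59692112, 0.22166134]), 'tcp_rot': array([[-9.55974753e-01,  2.93447589e-01, -8.86012694e-04],
       [ 2.93448729e-01,  9.55973254e-01, -1.72680912e-03],
       [ 3.40276465e-04, -1.91078522e-03, -9.99998117e-01]]), 'force': array([-0.07583031, -0.65246759,  0.18282934]), 'moment': array([ 0.04089266, -0.0090616 ,  0.06110793]), 'grasp_force': 0.0, 'opening': 1.0017980989128334}
```

View pics/scene0.png

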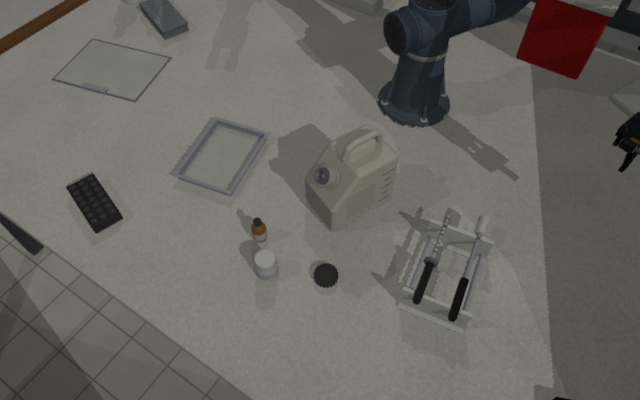

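View pics/side0.png

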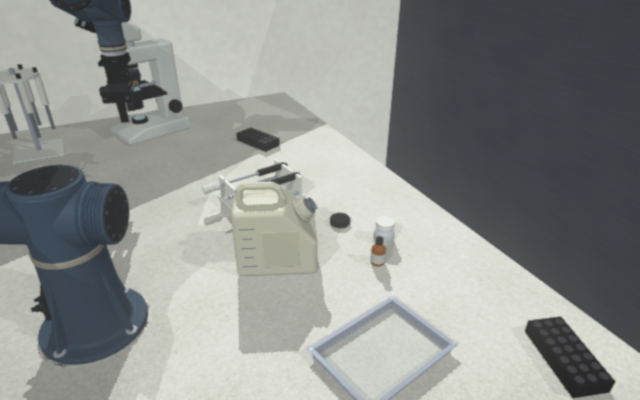

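The scene view shows the gauge (ringed rod, collar near (433,262), handle to (418,300)) left of the brush (white head near (483,225)). The can is near (350,180) with the guide tube rim near (322,176). The tray is near (222,155), the cap at (326,274), the jar at (265,262) and the bottle at (259,230). The side view agrees: can at (275,230), tube at (308,205), tray at (384,350).

```bash
cat > h.py <<'E'
import numpy as np, cv2
from rig import bot
def cam(c,s=None):
    """camera-to-world 4x4"""
    if "view" in c: return np.linalg.inv(c["view"])
    T=np.eye(4);T[:3,:3]=s["tcp_rot"];T[:3,3]=s["position"]; return T@c["mount"]
def ray(c,uv,s=None):
    T=cam(c,s);K=c["K"];d=np.array([(uv[0]-K[0,2])/K[0,0],-(uv[1]-K[1,2])/K[1,1],-1.])
    d=T[:3,:3]@d; return T[:3,3],d/np.linalg.norm(d)
def onz(c,uv,z,s=None):
    o,d=ray(c,uv,s); return o+d*(z-o[2])/d[2]
def tri(rs):
    A=sum(np.eye(3)-np.outer(d,d) for o,d in rs);b=sum((np.eye(3)-np.outer(d,d))@o for o,d in rs)
    p=np.linalg.solve(A,b); return p,[np.linalg.norm(np.cross(p-o,d)) for o,d in rs]
def proj(c,p,s=None):
    q=np.linalg.inv(cam(c,s))@np.append(p,1);K=c["K"]
    return np.array([K[0,0]*q[0]/-q[2]+K[0,2],K[1,1]*-q[1]/-q[2]+K[1,2]])
def shot(n,f,crop=None,k=1):
    s=bot.read_state();c=bot.capture(n);im=c["color"][...,::-1]
    if crop: x0,y0,x1,y1=crop;im=im[y0:y1,x0:x1]
    cv2.imwrite(f"pics/{f}.png",cv2.resize(im,None,fx=k,fy=k,interpolation=cv2.INTER_CUBIC)); return c,s
E
python3 - <<'E'
from h import *
np.set_printoptions(precision=4,suppress=True)
S=bot.capture("scene");D=bot.capture("side")
# black handles
g=S["color"].max(2)
m=np.zeros_like(g);m[240:330,395:500]=(g[240:330,395:500]<55)
n,l,st,ce=cv2.connectedComponentsWithStats(m)
for i in range(1,n):
    if st[i,4]>60:
        ys,xs=np.nonzero(l==i);P=np.c_[xs,ys].astype(float);mu=P.mean(0);u=np.linalg.svd(P-mu,full_matrices=False)[2][0];t=(P-mu)@u
        a,b=mu+u*t.min(),mu+u*t.max();A,B=onz(S,a,.06),onz(S,b,.06)
        print(st[i],a,b,A,B,np.linalg.norm(A-B),np.degrees(np.arctan2(*(B-A)[1::-1])))
print("tray",[onz(S,p,.022)[:2] for p in((215,118),(268,133),(231,193),(174,174))])
print("rim scene z.162",onz(S,(322,176),.162),"side",onz(D,(308,205),.162), tri([ray(S,(322,176)),ray(D,(308,205))]))
print("cap",onz(S,(326,274),.018),"jar lid",onz(S,(265,257),.062),"bottle cap",onz(S,(257,221),.075))
# crops combined
a=cv2.resize(S["color"][110:340,290:500],None,fx=1.9,fy=1.9,interpolation=2);b=cv2.resize(D["color"][140:290,200:340],None,fx=2.8,fy=2.8,interpolation=2)
H=max(a.shape[0],b.shape[0]);pad=lambda i:cv2.copyMakeBorder(i,0,H-i.shape[0],0,0,0)
cv2.imwrite("pics/c1.png",np.hstack([pad(a),pad(b)])[...,::-1]);print(a.shape,b.shape)
E
```

```text
[413 260  23  44 372] [430.6784 261.0018] [414.9738 302.9902] [0.4988 0.2963 0.06  ] [0.6087 0.3141 0.06  ] 0.11134225843269942 9.235882317609194
[448 277  20  45 373] [464.5793 277.5077] [450.7288 320.5913] [0.4945 0.3765 0.06  ] [0.6024 0.3941 0.06  ] 0.10926373740327443 9.259432357542371
tray [array([ 0.3996, -0.4384]), array([ 0.3617, -0.2737]), array([ 0.5829, -0.2243]), array([ 0.6186, -0.3914])]
rim scene z.162 [0.4988 0.0026 0.162 ] side [ 0.4875 -0.0108  0.162 ] (array([ 0.4931, -0.0005,  0.1545]), [np.float64(0.0007600625614768692), np.float64(0.0007600625614767211)])
cap [0.6387 0.1069 0.018 ] jar lid [ 0.6989 -0.0191  0.062 ] bottle cap [ 0.638  -0.0882  0.075 ]
(437, 399, 3) (420, 392, 3)
```

View pics/c1.png

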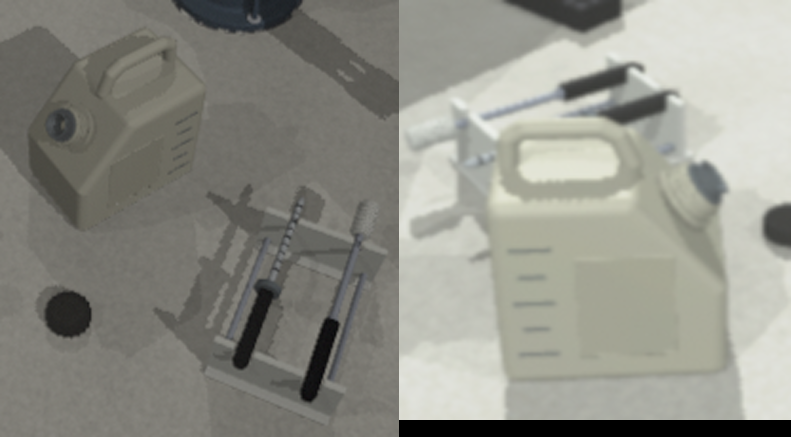

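```bash
cat >> h.py <<'E'
from scipy.spatial.transform import Rotation as Ro
def Rt(yaw,pitch,a):
    """tool rotation: gauge yawed, handle raised by pitch, tool leaning a from gauge normal"""
    y,p,a=np.radians([yaw,pitch,a]);h=np.array([np.cos(y),np.sin(y),0]);Z=np.array([0,0,1.])
    n=np.array([-np.sin(y),np.cos(y),0]);g=np.cos(p)*h+np.sin(p)*Z;u=np.cross(g,n)
    z=-np.sin(a)*g-np.cos(a)*u; return np.c_[np.cross(n,z),n,z],g
def delta(p,R,s=None,grasp=True):
    """tool-axis shift and rotvec from present pose to grasp point p, rotation R"""
    s=s or bot.read_state();p=np.asarray(p)+(0.019*R[:,2] if grasp else 0)
    C=s["tcp_rot"];d=C.T@(p-s["position"]);r=np.degrees(Ro.from_matrix(C.T@R).as_rotvec())
    print("delta",d.round(4),r.round(2),"rows>=",max(np.linalg.norm(d)/.05,np.linalg.norm(r)/8.59).__round__(1))
E
python3 -c "
from h import *
R,_=Rt(0,0,0);delta([.46,.16,.40],R)"
```

```text
delta [-0.3929 -0.3369 -0.1587] [ -0.06  -0.02 -17.06] rows>= 10.8
```

```bash
r="-0.393 -0.337 -0.159 0 0 -17 0.6"; python3 steer.py '-0.1 -0.09 -0.04 0 0 -4.5 0.6;-0.2 -0.17 -0.08 0 0 -8.5 0.6;-0.3 -0.25 -0.12 0 0 -13 0.6;-0.393 -0.337 -0.159 0 0 -17 0.6;-0.393 -0.337 -0.159 0 0 -17 0.6;-0.393 -0.337 -0.159 0 0 -17 0.6;-0.393 -0.337 -0.159 0 0 -17 0.6;-0.393 -0.337 -0.159 0 0 -17 0.6;-0.393 -0.337 -0.159 0 0 -17 0.6;-0.393 -0.337 -0.159 0 0 -17 0.6;-0.393 -0.337 -0.159 0 0 -17 0.6;-0.393 -0.337 -0.159 0 0 -17 0.6;-0.393 -0.337 -0.159 0 0 -17 0.6;-0.393 -0.337 -0.159 0 0 -17 0.6'
python3 -c "
from h import *
c,s=shot('wrist','w1')
print(s['position'],s['tcp_rot'].round(3).tolist())"
```

```text
time_s: 1.65
position: [0.459, 0.1607, 0.3809]
tcp_rot: [[-1.0, 0.0, -0.002], [0.0, 1.0, 0.0], [0.002, 0.0, -1.0]]
force: [-0.5, 1.1, -0.4]
opening: 0.6
grasp_force: 0.0
[0.45902488 0.1607002  0.38088704] [[-1.0, 0.0, -0.002], [0.0, 1.0, 0.0], [0.002, 0.0, -1.0]]
```

View pics/w1.png

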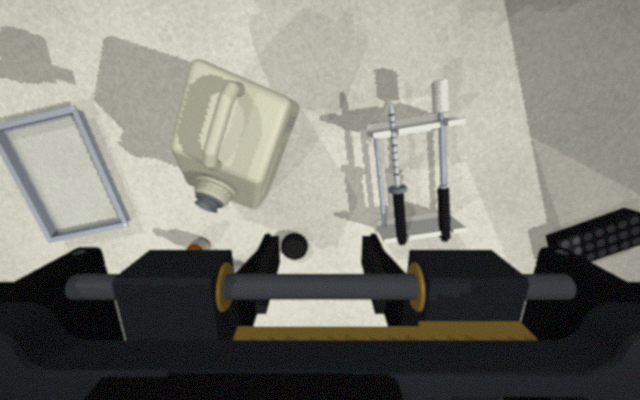

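The wrist view shows the gauge with its collar at (398,187) and handle to (402,242). The brush is to its right at x≈444. The can handle runs from (235,88) to (212,160), the tube rim is near (208,205), and the tray is at the left.

```bash
python3 - <<'E'
from h import *
np.set_printoptions(precision=4,suppress=True)
c,s=shot("wrist","w2",(150,40,310,220),1);S=bot.capture("scene");D=bot.capture("side")
yaw=lambda A,B:np.degrees(np.arctan2(*(B-A)[1::-1]))
def seg(n,cc,a,b,z):
    A,B=onz(cc,a,z,s),onz(cc,b,z,s);print(n,A[:2],B[:2],np.linalg.norm(B-A).round(4),yaw(A,B).round(2))
seg("side base",D,(237.9,273.9),(314.6,272.9),0.003)
seg("w handle",c,(235,88),(212,160),.217)
seg("w left edge",c,(195,65),(174,148),.18)
seg("w right edge",c,(298,106),(266,204),.0)
print("rim w",onz(c,(208,204),.162,s))
# gauge handle in wrist: dark mask
g=c["color"].max(2);m=np.zeros_like(g);m[180:246,380:470]=g[180:246,380:470]<50
n,l,st,ce=cv2.connectedComponentsWithStats(m)
for i in range(1,n):
    if st[i,4]>60:
        ys,xs=np.nonzero(l==i);P=np.c_[xs,ys].astype(float);mu=P.mean(0);u=np.linalg.svd(P-mu,full_matrices=False)[2][0];t=(P-mu)@u
        print(st[i]);seg("hnd",c,mu+u*t.min(),mu+u*t.max(),.06)
# can mask via colour: off-white yellowish; crops
a=cv2.resize(c["color"][50:220,160:310],None,fx=3.2,fy=3.2,interpolation=2);b=cv2.resize(S["color"][140:220,295:375],None,fx=3,fy=3,interpolation=2);d=cv2.resize(D["color"][180:240,270:350],None,fx=3,fy=3,interpolation=2)
im=np.zeros((545,730,3),np.uint8);im[:544,:480]=a[:544,:480];im[:240,485:725]=b;im[250:430,485:725]=d;cv2.imwrite("pics/c2.png",im[...,::-1])
E
```

```text
side base [0.3139 0.0145] [ 0.4786 -0.0629] 0.182 -25.16
w handle [0.3499 0.0682] [0.4279 0.0345] 0.085 -23.38
w left edge [0.3215 0.0129] [ 0.4182 -0.0267] 0.1045 -22.24
w right edge [0.3617 0.1199] [0.5503 0.0506] 0.2009 -20.19
rim w [0.4991 0.0005 0.162 ]
[438 189  11  52 443]
hnd [0.5029 0.3778] [0.6022 0.3951] 0.1008 9.86
[394 195  12  49 407]
hnd [0.5138 0.2987] [0.6087 0.3146] 0.0963 9.5
```

View pics/c2.png

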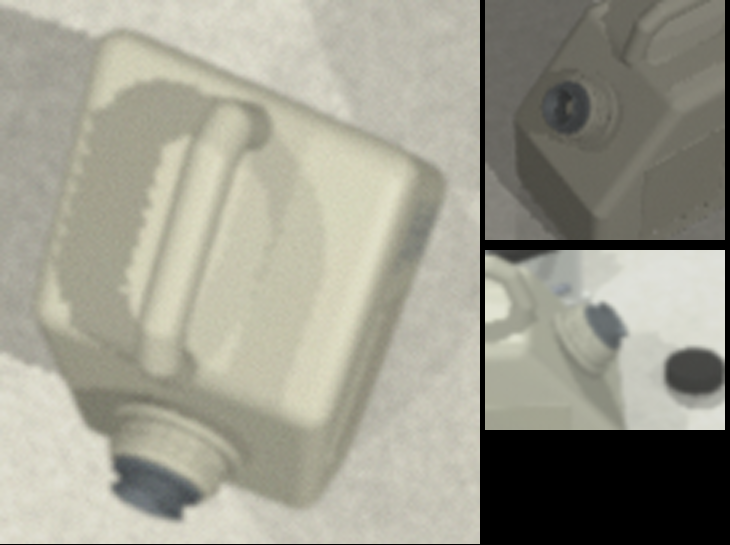

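The crop shows the rim in the scene inset near (566,108), i.e. image (322,176). In the side inset the rim face is centred near (617,322), i.e. (314,204). In the wrist crop it is near (145,500), i.e. (205,206).

```bash
python3 - <<'E'
from h import *
np.set_printoptions(precision=4,suppress=True)
c=bot.capture("wrist");s=bot.read_state();S=bot.capture("scene");D=bot.capture("side")
w=lambda u,v:(u/3.2+160,v/3.2+50); sc=lambda u,v:((u-485)/3+295,v/3+140); sd=lambda u,v:((u-485)/3+270,(v-250)/3+180)
def seg(n,a,b,z):
    A,B=onz(c,a,z,s),onz(c,b,z,s);print(n,A[:2],B[:2],np.linalg.norm(B-A).round(4),np.degrees(np.arctan2(*(B-A)[1::-1])).round(2))
seg("handle",w(237,118),w(161,350),.215)
seg("back",w(440,168),w(125,32),.172);seg("left",w(97,48),w(38,305),.172);seg("right top",w(412,165),w(308,428),.18)
r=[ray(S,sc(566,108)),ray(D,sd(617,322)),ray(c,w(146,500),s)]
print(tri(r),tri(r[:2]),tri(r[::2]),tri(r[1:]))
# outline circle of tube in scene: blue-grey vs yellowish (b-r)
for n,im,(x0,y0,x1,y1) in(("scene",S,(300,155,350,200)),("side",D,(290,185,325,225)),("wrist",c,(185,180,230,220))):
    q=im["color"].astype(int)[y0:y1,x0:x1];m=(q[...,2]-q[...,0]>0).astype(np.uint8)
    k,l,st,ce=cv2.connectedComponentsWithStats(m);i=1+np.argmax(st[1:,4]);print(n,st[i]+[x0,y0,0,0,0],ce[i]+[x0,y0]); 
    ct=max(cv2.findContours((l==i).astype(np.uint8),0,1)[0],key=len);print(cv2.fitEllipse(ct))
E
```

```text
handle [0.3493 0.0665] [0.4283 0.0316] 0.0864 -23.86
back [0.3636 0.132 ] [0.3156 0.015 ] 0.1265 -112.31
left [0.321  0.0037] [ 0.4164 -0.0333] 0.1024 -21.22
right top [0.3628 0.1219] [0.466  0.0753] 0.1132 -24.31
(array([ 0.5023, -0.0027,  0.1593]), [np.float64(0.006521557331743858), np.float64(0.004764103757562443), np.float64(0.0025197630402067246)]) (array([ 0.5014, -0.0017,  0.1579]), [np.float64(0.005507521071909503), np.float64(0.005507521071909486)]) (array([0.5014, 0.0017, 0.1669]), [np.float64(0.0028365176475200803), np.float64(0.0028365176475200833)]) (array([ 0.5051, -0.0057,  0.157 ]), [np.float64(0.00010974499125297696), np.float64(0.00010974499125285937)])
scene [314 168  15  16 166] [321.5542 175.4217]
((21.61431312561035, 20.345102310180664), (13.861333847045898, 15.582624435424805), 178.23046875)
side [304 198  13  14 121] [309.9504 204.1488]
((19.997447967529297, 19.198097229003906), (8.715421676635742, 15.514023780822754), 140.19859313964844)
wrist [196 193  26  18 307] [207.5603 201.5505]
((22.421188354492188, 21.57468032836914), (13.850374221801758, 26.820924758911133), 113.06652069091797)
```

```bash
python3 - <<'E'
from h import *
c=bot.capture("wrist");R,g=Rt(-23,0,52);h=g
rim=np.array([.5,0,.162]);e=np.radians(48);cp=rim+.33*(np.cos(e)*h+np.sin(e)*np.array([0,0,1]))
p=cp-R@c["mount"][:3,3];print("cam",cp,"tcp",p);delta(p,R,grasp=False)
E
```

```text
cam [ 0.70325953 -0.08627855  0.40723779] tcp [ 0.63136011 -0.05506388  0.24329472]
delta [-0.1715 -0.2156  0.1382] [-10.44  51.27  21.39] rows>= 6.6
```

```bash
python3 steer.py '-0.03 -0.04 0 -1.5 7 3 0.6;-0.06 -0.07 0 -3 14 6 0.6;-0.09 -0.1 0 -4.4 22 9 0.6;-0.12 -0.13 0 -5.8 29 12 0.6;-0.15 -0.165 0 -7.4 36 15 0.6;-0.172 -0.19 0.03 -9 44 18 0.6;-0.172 -0.216 0.07 -10.4 51 21.4 0.6;-0.172 -0.216 0.11 -10.4 51 21.4 0.6;-0.172 -0.216 0.138 -10.4 51 21.4 0.6;-0.172 -0.216 0.138 -10.4 51 21.4 0.6;-0.172 -0.216 0.138 -10.4 51 21.4 0.6;-0.172 -0.216 0.138 -10.4 51 21.4 0.6'
python3 -c "
from h import *
c,s=shot('wrist','w3')
print(s['position'],s['qvel'].round(2),proj(c,np.array([.5,0,.162]),s))
q=c['color'][100:280,240:420];cv2.imwrite('pics/w3.png',cv2.resize(q,None,fx=3.3,fy=3.3,interpolation=2)[...,::-1])"
```

```text
time_s: 3.25
position: [0.6328, -0.0559, 0.2463]
tcp_rot: [[-0.574, 0.391, -0.72], [0.243, 0.92, 0.306], [0.782, 0.001, -0.623]]
force: [0.6, -0.8, 0.2]
opening: 0.597
grasp_force: 0.0
[ 0.63283927 -0.05594565  0.24628222] [ 0.09 -1.2  -0.15 -0.05 -0.57 -0.09] [319.84311295 166.08726104]
```

View pics/w3.png

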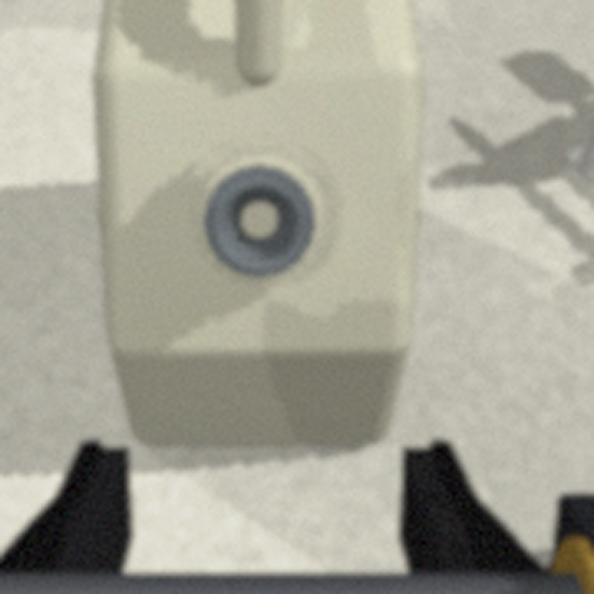

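The view looks straight down the tube: rim centre at crop (260,221), i.e. image (318.8,167), and the light far end of the bore at crop (259,219). So the assumed yaw of −23° is close.

```bash
python3 - <<'E'
from h import *
np.set_printoptions(precision=4,suppress=True)
s=bot.read_state();c=bot.capture("wrist");S=bot.capture("scene");x0,y0=285,135
q=cv2.resize(c["color"][y0:200,x0:352],None,fx=4,fy=4,interpolation=2).astype(int)
m=(q[...,2]-q[...,0]>0).astype(np.uint8);k,l,st,ce=cv2.connectedComponentsWithStats(m);i=1+np.argmax(st[1:,4])
cts,hi=cv2.findContours((l==i).astype(np.uint8),cv2.RETR_CCOMP,1)
f=lambda p:(np.array(p)-1.5)/4+[x0,y0]
px=[]
for ct in sorted(cts,key=cv2.contourArea)[::-1][:2]:
    e=cv2.fitEllipse(ct);px.append(f(e[0]));print(px[-1],np.array(e[1])/4)
o=onz(c,px[0],.162,s);print("rim",o)
rs=[ray(S,(321.5,175.6)),ray(c,px[0],s)];print("with scene",tri(rs))
# lateral deviation of far end against assumed axis
for y in(-25,-24,-23,-22,-21):
  g=Rt(y,40,0)[1]; print(y,proj(c,o-.098*g,s))
E
```

```text
[318.1141 166.7031] [31.5773 31.8025]
[318.0786 165.9882] [13.4643 14.0112]
rim [ 0.5001 -0.0022  0.162 ]
with scene (array([ 0.4961, -0.0008,  0.1577]), [np.float64(0.0003984119746476237), np.float64(0.0003984119746476955)])
-25 [320.2227 156.8897]
-24 [319.3574 156.8727]
-23 [318.4919 156.8668]
-22 [317.6263 156.872 ]
-21 [316.7608 156.8884]
```

```bash
python3 - <<'E'
from h import *
R,g=Rt(9.4,0,25);p=np.array([.547,.3045,.060]);print((p-.1*R[:,2]));delta(p-.1*R[:,2],R)
E
```

```text
[0.58869434 0.31140245 0.15063078]
delta [0.0306 0.3165 0.2198] [ 20.27 -25.71 -25.67] rows>= 7.7
```

```bash
python3 steer.py '0 0.04 0.01 2 -3 -3 0.6;0.005 0.08 0.04 5 -6 -6 0.6;0.01 0.12 0.07 7.5 -9.5 -9.5 0.6;0.014 0.155 0.1 10 -13 -13 0.6;0.018 0.19 0.13 12.5 -16 -16 0.6;0.022 0.23 0.16 15 -19 -19 0.6;0.026 0.27 0.19 18 -23 -23 0.6;0.0306 0.3165 0.2198 20.3 -25.7 -25.7 0.6;0.0306 0.3165 0.2198 20.3 -25.7 -25.7 0.6;0.0306 0.3165 0.2198 20.3 -25.7 -25.7 0.6;0.0306 0.3165 0.2198 20.3 -25.7 -25.7 0.6;0.0306 0.3165 0.2198 20.3 -25.7 -25.7 0.6'
python3 - <<'E'
from h import *
c,s=shot('wrist','w4')
R,g=Rt(9.4,0,25);p=np.array([.547,.3045,.060]);delta(p,R,s)
cv2.imwrite('pics/w4.png',c['color'][...,::-1])
print([proj(c,p+g*t,s).round(1) for t in(-.185,-.045,0,.063)])
E
```

```text
time_s: 4.6
position: [0.5812, 0.3081, 0.1323]
tcp_rot: [[-0.893, -0.16, -0.42], [-0.146, 0.987, -0.067], [0.426, 0.002, -0.905]]
force: [-0.4, 0.0, 0.0]
opening: 0.601
grasp_force: 0.0
delta [0.0002 0.0017 0.0991] [ 0.17 -0.18 -0.1 ] rows>= 2.0
[array([322. ,  24.9]), array([322.6, 160.1]), array([322.9, 207.9]), array([323.2, 278.9])]
```

View pics/w4.png

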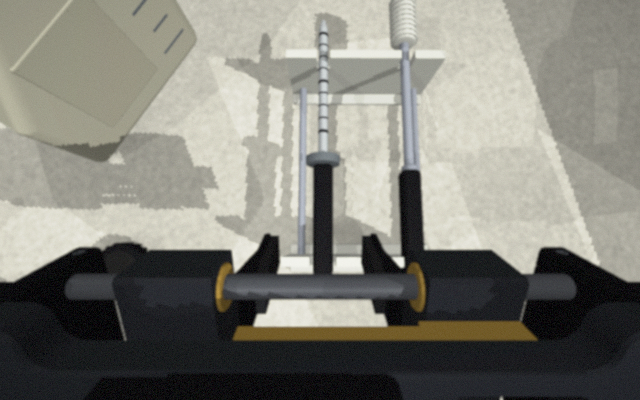

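The wrist view shows the gauge tip at (323,22) and its collar at (323,158). Both lie on the predicted points, with the handle centred between the fingers. I'll descend and close.

```bash
python3 steer.py '0 0.0015 0.03 0 0 0 0.6;0 0.0015 0.06 0 0 0 0.6;0 0.0015 0.08 0 0 0 0.6;0 0.0015 0.099 0 0 0 0.6;0 0.0015 0.099 0 0 0 0.6;0 0.0015 0.099 0 0 0 0.6;0 0.0015 0.099 0 0 0 0;0 0.0015 0.099 0 0 0 0;0 0.0015 0.099 0 0 0 0;0 0.0015 0.099 0 0 0 0;0 0.0015 0.099 0 0 0 0;0 0.0015 0.099 0 0 0 0;0 0.0015 0.099 0 0 0 0'
python3 - <<'E'
from h import *
R,g=Rt(9.4,0,25);s=bot.read_state();print((s['position']-.019*s['tcp_rot'][:,2]).round(4));delta([.547,.3045,.2],R,s)
E
```

```text
time_s: 5.95
position: [0.5379, 0.3049, 0.0422]
tcp_rot: [[-0.892, -0.164, -0.421], [-0.149, 0.987, -0.068], [0.427, 0.002, -0.904]]
force: [0.3, 0.4, 1.2]
opening: 0.206
grasp_force: 30.0
[0.5459 0.3062 0.0594]
delta [ 0.0592 -0.0016 -0.1275] [ 0.11 -0.25  0.07] rows>= 2.8
```

```bash
python3 steer.py '0.004 0 -0.009 0 0 0 0;0.012 0 -0.027 0 0 0 0;0.025 0 -0.054 0 0 0 0;0.04 0 -0.09 0 0 0 0;0.06 0 -0.127 0 0 0 0;0.077 0 -0.163 0 0 0 0;0.0854 0 -0.181 0 0 0 0;0.0854 0 -0.181 0 0 0 0;0.0854 0 -0.181 0 0 0 0'
python3 - <<'E'
from h import *
np.set_printoptions(precision=4,suppress=True)
c,s=shot('wrist','w5');S=bot.capture("scene");D=bot.capture("side")
G=s['position']-.019*s['tcp_rot'][:,2];_,g=Rt(9.4,0,25);print("grasp",G)
for t in(-.185,-.045,0): print(t,[proj(k,G+g*t,s).round(1) for k in(c,S,D)])
a=c['color'][0:230,230:420];u,v=proj(S,G-g*.1,s).astype(int);b=S['color'][max(v-60,0):v+60,u-60:u+60];print(u,v)
u,v=proj(D,G-g*.1,s).astype(int);d=D['color'][max(v-60,0):v+60,u-60:u+60];print(u,v)
im=np.zeros((500,760,3),np.uint8);im[:460,:380]=cv2.resize(a,None,fx=2,fy=2,interpolation=2)
for y,q in((0,b),(250,d)): q=cv2.resize(q,None,fx=2,fy=2,interpolation=2);im[y:y+q.shape[0],400:400+q.shape[1]]=q
cv2.imwrite('pics/c5.png',im[...,::-1])
E
```

```text
time_s: 6.85
position: [0.5376, 0.3043, 0.2419]
tcp_rot: [[-0.892, -0.163, -0.421], [-0.149, 0.987, -0.068], [0.427, 0.002, -0.904]]
force: [-0.4, -0.5, -1.7]
opening: 0.207
grasp_force: 30.0
grasp [0.5456 0.3056 0.2591]
-0.185 [array([321.2, -19.9]), array([468.1, 161.1]), array([215.6, 131. ])]
-0.045 [array([321.4, 186. ]), array([449.3, 212.1]), array([263.3, 119.3])]
0 [array([321.4, 262.8]), array([442.6, 230.2]), array([277.6, 115.9])]
457 191
245 123
```

View pics/c5.png

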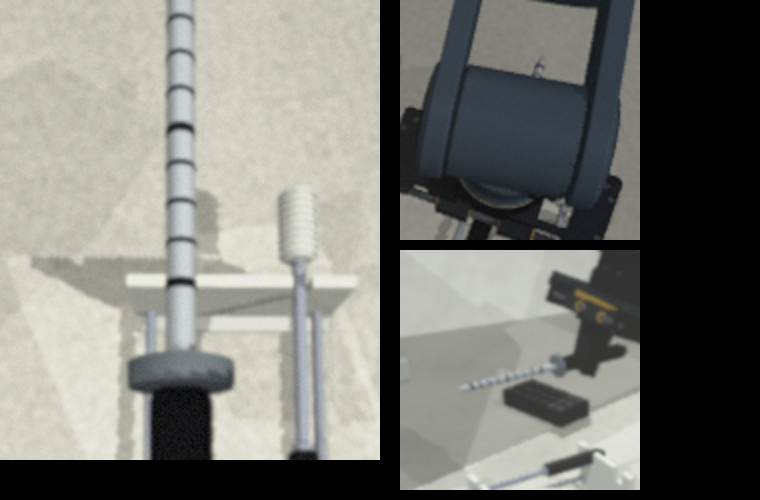

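The scene and side insets put the gauge tip at (467,160) and (216,131), within about a pixel of the prediction. The gauge is held straight, with the grip about 45 mm from the collar.

```bash
python3 - <<'E'
from h import *
s=bot.read_state();rim=np.array([.5001,-.0022,.162])
R,g=Rt(-22.8,40,25)
R1,_=Rt(-6,20,25);delta([.69,.12,.35],R1,s);delta(rim+g*.28,R,s);delta(rim+g*.215,R,s)
E
```

```text
delta [-0.0685 -0.206  -0.1339] [ -3.98 -20.39  14.96] rows>= 5.1
delta [-0.0535 -0.4129 -0.1189] [ -2.91 -39.44  32.74] rows>= 8.7
delta [-0.0334 -0.3864 -0.063 ] [ -2.91 -39.44  32.74] rows>= 7.9
```

```bash
python3 steer.py '-0.006 -0.02 -0.015 -0.4 -2 1.5 0;-0.02 -0.06 -0.04 -1.2 -6 4.5 0;-0.036 -0.11 -0.075 -2.2 -11 8 0;-0.052 -0.16 -0.105 -3.2 -16 12 0;-0.068 -0.206 -0.134 -4 -20.4 15 0;-0.067 -0.25 -0.132 -3.8 -25 19 0;-0.063 -0.295 -0.128 -3.5 -29.5 23.5 0;-0.059 -0.34 -0.124 -3.2 -34 27.5 0;-0.055 -0.385 -0.12 -3 -37.5 31 0;-0.0535 -0.405 -0.119 -2.9 -39 32.4 0;-0.0535 -0.413 -0.119 -2.9 -39.4 32.7 0;-0.0535 -0.413 -0.119 -2.9 -39.4 32.7 0;-0.0535 -0.413 -0.119 -2.9 -39.4 32.7 0;-0.0535 -0.413 -0.119 -2.9 -39.4 32.7 0;-0.0535 -0.413 -0.119 -2.9 -39.4 32.7 0'
python3 - <<'E'
from h import *
np.set_printoptions(precision=4,suppress=True)
rim=np.array([.5001,-.0022,.162]);R,g0=Rt(-22.8,40,25);s=bot.read_state();delta(rim+g0*.215,R,s);delta(rim+g0*.045,R,s)
c,s=shot('wrist','w6');S=bot.capture("scene");D=bot.capture("side")
Rm=s['tcp_rot'];G=s['position']-.019*Rm[:,2];a=np.radians(25);g=-np.cos(a)*Rm[:,0]-np.sin(a)*Rm[:,2];print("grasp",G,g,g0)
for n,P in(("tip",G-.185*g),("rim",rim)): print(n,P.round(4),[proj(k,P,s).round(1) for k in(c,S,D)])
im=np.zeros((500,780,3),np.uint8);im[:460,:380]=cv2.resize(c['color'][0:230,230:420],None,fx=2,fy=2,interpolation=2)
for y,k in((0,S),(250,D)):
    u,v=proj(k,(G-.185*g+rim)/2).astype(int);u0,v0=u-30,v-20;print(u0,v0);im[y:y+240,400:760]=cv2.resize(k['color'][v0:v0+40,u0:u0+60],None,fx=6,fy=6,interpolation=2)
cv2.imwrite('pics/c6.png',im[...,::-1])
E
```

```text
time_s: 8.5
position: [0.7035, -0.0853, 0.3259]
tcp_rot: [[-0.891, 0.385, 0.242], [0.372, 0.923, -0.098], [-0.261, 0.003, -0.965]]
force: [1.3, 0.4, -0.4]
opening: 0.204
grasp_force: 30.0
delta [ 0.0599 -0.0022  0.0294] [0.19 0.13 0.12] rows>= 1.3
delta [ 0.2141 -0.0021  0.1009] [0.19 0.13 0.12] rows>= 4.7
grasp [ 0.6989 -0.0835  0.3442] [ 0.705  -0.2959  0.6445] [ 0.7062 -0.2969  0.6428]
tip [ 0.5685 -0.0287  0.225 ] [array([320.5, -22.7]), array([291.5, 172.5]), array([343.6, 176.7])]
rim [ 0.5001 -0.0022  0.162 ] [array([ 317.6, -141.3]), array([319.9, 175.5]), array([311.3, 202. ])]
276 154
297 169
```

View pics/c6.png

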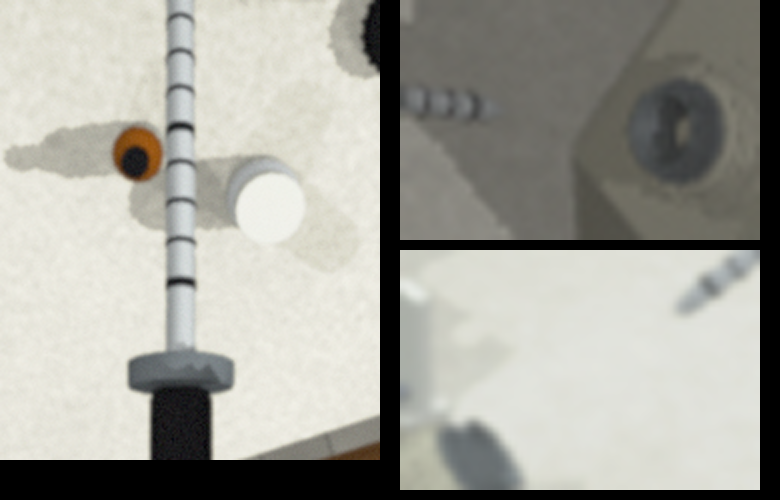

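The scene inset shows the tip at image (292,172), as predicted. The tube ring is centred at (322,176), about 2 px from the predicted rim, possibly because the tube's side is in view. I'll check that against the projected rim circle.

```bash
python3 - <<'E'
from h import *
np.set_printoptions(precision=1,suppress=True)
rim=np.array([.5001,-.0022,.162]);R,g=Rt(-22.8,40,0);n,u=R[:,1],np.cross(g,R[:,1])
for nm,(x0,y0,x1,y1) in(("scene",(300,155,350,200)),("side",(290,185,330,225))):
    k=bot.capture(nm);q=cv2.resize(k["color"][y0:y1,x0:x1],None,fx=4,fy=4,interpolation=2).astype(int)
    m=(q[...,2]-q[...,0]>0).astype(np.uint8);_,l,st,_=cv2.connectedComponentsWithStats(m);i=1+np.argmax(st[1:,4])
    ct=(max(cv2.findContours((l==i).astype(np.uint8),0,1)[0],key=len)[:,0]-1.5)/4+[x0,y0]
    for d in(0,-.012):
        C=np.array([proj(k,rim+d*g+.0175*(np.cos(t)*n+np.sin(t)*u)) for t in np.linspace(0,6.28,60)])
        A=proj(k,rim+.05*g)-proj(k,rim);A/=np.linalg.norm(A);B=np.array([-A[1],A[0]])
        print(nm,d,"pred along axis",(C@A).min(),(C@A).max(),"across",(C@B).min(),(C@B).max())
    print("   seen along",(ct@A).min(),(ct@A).max(),"across",(ct@B).min(),(ct@B).max())
E
```

```text
scene 0 pred along axis -343.14018942068856 -331.4663211096795 across -147.04488572112186 -131.6892134609853
scene -0.012 pred along axis -346.5121582305325 -334.8647814195001 across -146.98324240641267 -131.7509982542201
   seen along -346.26847460245244 -331.13966462805485 across -147.24021519214187 -130.8394751318649
side 0 pred along axis 125.44908269133454 130.03711152097208 across 340.8875364076334 355.97354589141173
side -0.012 pred along axis 120.46439142497317 125.19188457682256 across 340.91246105563795 355.94865524215146
   seen along 120.72840771393258 130.12818628317373 across 341.1594258242726 357.5092317621311
```

The predicted rim matches the seen contour to under 1 px in both views. I'll move to just short of the rim.

```bash
python3 steer.py '0.02 -0.001 0.009 0.1 0.1 0.1 0;0.045 -0.002 0.021 0.2 0.1 0.1 0;0.065 -0.002 0.031 0.2 0.1 0.1 0;0.078 -0.002 0.037 0.2 0.1 0.1 0;0.078 -0.002 0.037 0.2 0.1 0.1 0;0.078 -0.002 0.037 0.2 0.1 0.1 0;0.078 -0.002 0.037 0.2 0.1 0.1 0'
cat > k.py <<'E'
from h import *
rim=np.array([.5001,-.0022,.162]);R,g=Rt(-22.8,40,25);s=bot.read_state()
G=s['position']-.019*s['tcp_rot'][:,2];a=np.radians(25);Rm=s['tcp_rot'];ga=-np.cos(a)*Rm[:,0]-np.sin(a)*Rm[:,2]
t=G-.185*ga-rim;d=t@g;print("tip along",d.round(4),"off",((t-d*g)@Rm).round(4),"collar gap",((G-.045*ga-rim)@g).round(4),"F",s['force'].round(1),"F.g",(s['force']@g).round(1),"t",s['time_s'])
delta(rim+g*.045,R,s)
E
python3 k.py
```

```text
time_s: 9.45
position: [0.6436, -0.0639, 0.2712]
tcp_rot: [[-0.889, 0.389, 0.242], [0.376, 0.921, -0.102], [-0.263, -0.0, -0.965]]
force: [0.5, 0.6, -1.1]
opening: 0.209
grasp_force: 30.0
tip along 0.0128 off [-0.0001 -0.001   0.0002] collar gap 0.1528 F [ 0.5  0.6 -1.1] F.g -0.5 t 9.45
delta [0.1386 0.0011 0.0645] [-0.04  0.23 -0.11] rows>= 3.1
```

```bash
python3 steer.py '0.009 0.001 0.004 0 0.2 -0.1 0;0.018 0.001 0.0084 0 0.2 -0.1 0;0.027 0.001 0.0126 0 0.2 -0.1 0;0.036 0.001 0.0168 0 0.2 -0.1 0;0.045 0.001 0.021 0 0.2 -0.1 0;0.045 0.001 0.021 0 0.2 -0.1 0;0.045 0.001 0.021 0 0.2 -0.1 0'; python3 k.py
```

```text
time_s: 10.15
position: [0.6074, -0.0476, 0.2379]
tcp_rot: [[-0.891, 0.388, 0.236], [0.374, 0.922, -0.1], [-0.257, -0.001, -0.967]]
force: [0.3, -0.1, -0.7]
opening: 0.206
grasp_force: 30.0
tip along -0.0389 off [ 0.0004 -0.0004 -0.0008] collar gap 0.1011 F [ 0.3 -0.1 -0.7] F.g -0.2 t 10.15
delta [0.0913 0.0003 0.0434] [-0.05 -0.13  0.01] rows>= 2.0
```

No contact force, so the tip is through the flare and into the bore. Continuing.

```bash
python3 steer.py '0.012 0 0.0057 0 -0.1 0 0;0.026 0 0.0124 0 -0.1 0 0;0.04 0 0.019 0 -0.1 0 0;0.054 0 0.0257 0 -0.1 0 0;0.068 0 0.0323 0 -0.1 0 0;0.08 0 0.038 0 -0.1 0 0;0.085 0 0.0404 0 -0.1 0 0;0.085 0 0.0404 0 -0.1 0 0;0.085 0 0.0404 0 -0.1 0 0'; python3 k.py
```

```text
time_s: 11.05
position: [0.5424, -0.0202, 0.1778]
tcp_rot: [[-0.89, 0.388, 0.239], [0.374, 0.922, -0.101], [-0.26, -0.001, -0.966]]
force: [-0.1, 0.5, -0.5]
opening: 0.204
grasp_force: 30.0
tip along -0.1316 off [-0.0002 -0.0002  0.0004] collar gap 0.0084 F [-0.1  0.5 -0.5] F.g -0.5 t 11.05
delta [0.0077 0.0002 0.0033] [-0.04  0.07 -0.01] rows>= 0.2
```

```bash
python3 steer.py '0.002 0 0.0009 0 0 0 0;0.004 0 0.0018 0 0 0 0;0.006 0 0.0027 0 0 0 0;0.007 0 0.0032 0 0 0 0;0.008 0 0.0036 0 0 0 0;0.008 0 0.0036 0 0 0 0;0.008 0 0.0036 0 0 0 0'; python3 k.py
```

```text
time_s: 11.75
position: [0.5413, -0.0194, 0.1757]
tcp_rot: [[-0.887, 0.387, 0.252], [0.372, 0.922, -0.105], [-0.273, 0.001, -0.962]]
force: [4.6, -4.5, 10.0]
opening: 0.204
grasp_force: 30.0
tip along -0.1342 off [-0.0015  0.      0.0033] collar gap 0.0057 F [ 4.6 -4.5 10. ] F.g 11.0 t 11.75
delta [ 0.0059 -0.0001  0.0016] [0.04 0.84 0.03] rows>= 0.1
```

Contact at 11 N with about 5 mm of calculated gap left. I'll check in the images whether the collar is seated.

```bash
python3 - <<'E'
from h import *
c,s=shot('wrist','w7');S=bot.capture("scene");D=bot.capture("side");rim=np.array([.5001,-.0022,.162])
im=np.zeros((520,780,3),np.uint8);im[:460,:380]=cv2.resize(c['color'][60:290,230:420],None,fx=2,fy=2,interpolation=2)
for y,k in((0,S),(255,D)):
    u,v=proj(k,rim).astype(int);u0,v0=u-30,v-25;print(u0,v0);im[y:y+250,400:760]=cv2.resize(k['color'][v0:v0+50,u0:u0+60],(360,250),interpolation=2)
cv2.imwrite('pics/c7.png',im[...,::-1])
print([proj(c,rim+t*Rt(-22.8,40,25)[1],s).round(1) for t in(0,.006)])
E
```

```text
289 150
281 176
[array([320.5, 175. ]), array([320.5, 185. ])]
```

View pics/c7.png

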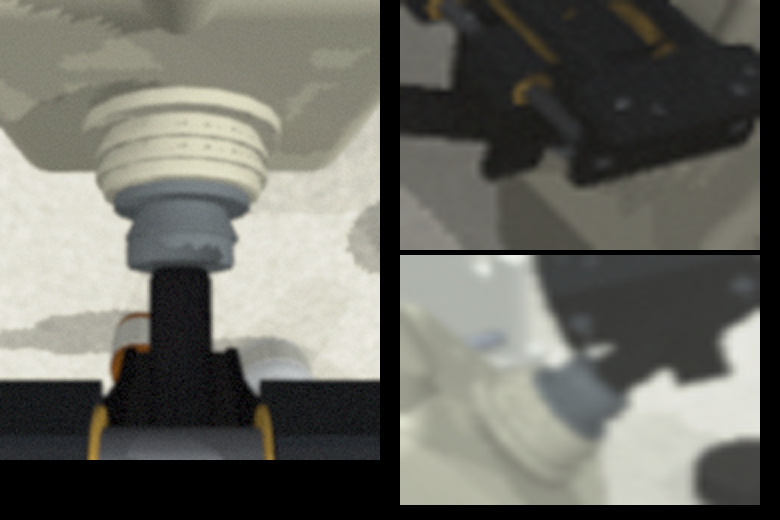

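The wrist crop shows the collar at crop (182,250) up against the tube's spool end, with no rod visible between them. The side inset agrees. I'll push a little more to confirm it is a hard stop.

```bash
python3 steer.py '0.0015 0 0.0007 0 0 0 0;0.003 0 0.0014 0 0 0 0;0.0045 0 0.002 0 0 0 0;0.0045 0 0.002 0 0 0 0;0.0045 0 0.002 0 0 0 0'; python3 k.py; python3 - <<'E'
from h import *
s=bot.read_state();c=bot.capture("wrist");rim=np.array([.5001,-.0022,.162]);R,g=Rt(-22.8,40,0);n,u=R[:,1],np.cross(g,R[:,1])
def circ(C,r): 
    P=np.array([proj(c,C+r*(np.cos(t)*n+np.sin(t)*u),s) for t in np.linspace(0,6.28,90)]);return P[:,0].min().round(1),P[:,0].max().round(1),P[:,1].min().round(1),P[:,1].max().round(1)
print("rim",circ(rim,.0175),"base",circ(rim-.012*g,.0175))
for d in(0,.003,.006):print(d,circ(rim+d*g,.016),circ(rim+(d+.008)*g,.016))
im=cv2.resize(c['color'][140:215,270:375],None,fx=7,fy=7,interpolation=2);cv2.imwrite("pics/c8.png",im[...,::-1])
E
```

```text
time_s: 12.4
position: [0.5416, -0.0194, 0.175]
tcp_rot: [[-0.885, 0.386, 0.261], [0.371, 0.922, -0.108], [-0.282, 0.001, -0.959]]
force: [6.3, -6.8, 15.2]
opening: 0.201
grasp_force: 30.0
tip along -0.1345 off [-0.0024  0.0002  0.0055] collar gap 0.0054 F [ 6.3 -6.8 15.2] F.g 16.2 t 12.4
delta [ 0.006  -0.0003  0.0008] [0.1  1.39 0.06] rows>= 0.2
rim (np.float64(290.3), np.float64(350.1), np.float64(168.4), np.float64(180.7)) base (np.float64(290.5), np.float64(349.9), np.float64(146.2), np.float64(162.7))
0 (np.float64(292.9), np.float64(347.5), np.float64(169.0), np.float64(180.3)) (np.float64(292.7), np.float64(347.7), np.float64(183.9), np.float64(192.6))
0.003 (np.float64(292.8), np.float64(347.6), np.float64(174.6), np.float64(184.9)) (np.float64(292.7), np.float64(347.8), np.float64(189.5), np.float64(197.2))
0.006 (np.float64(292.8), np.float64(347.7), np.float64(180.1), np.float64(189.5)) (np.float64(292.6), np.float64(347.8), np.float64(195.1), np.float64(201.9))
```

View pics/c8.png

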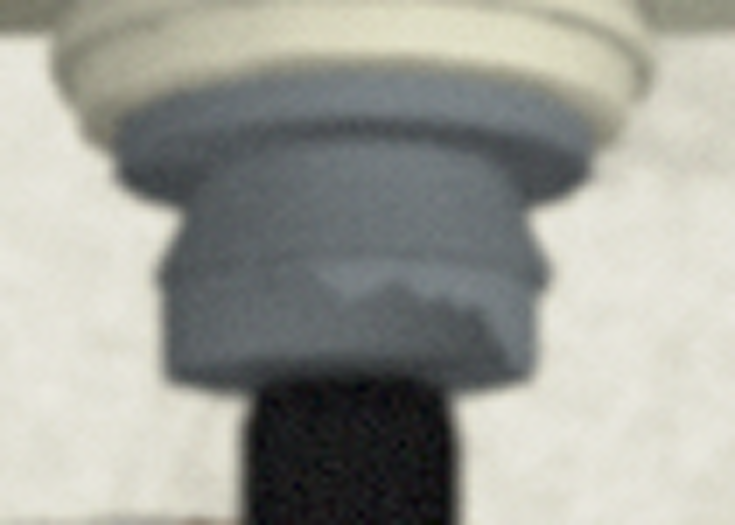

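The collar sits flush on the tube's flared rim (interface at crop y≈275) with no rod showing, and the extra push moved it under 1 mm. It is seated. I'll back off slightly to unload it, then withdraw.

```bash
python3 steer.py '-0.006 0 -0.003 0 0 0 0;-0.012 0 -0.006 0 0 0 0;-0.018 0 -0.0085 0 0 0 0;-0.024 0 -0.0115 0 0 0 0;-0.024 0 -0.0115 0 0 0 0;-0.024 0 -0.0115 0 0 0 0'; python3 k.py; python3 -c "
from h import *
rim=np.array([.5001,-.0022,.162]);R,g=Rt(-22.8,40,25);delta(rim+g*.30,R)"
```

```text
time_s: 13.05
position: [0.5499, -0.0235, 0.1856]
tcp_rot: [[-0.891, 0.388, 0.237], [0.374, 0.922, -0.101], [-0.258, -0.001, -0.966]]
force: [1.0, -0.1, -1.5]
opening: 0.207
grasp_force: 30.0
tip along -0.1203 off [ 0.0003 -0.0004 -0.0006] collar gap 0.0197 F [ 1.  -0.1 -1.5] F.g -0.3 t 13.05
delta [0.0176 0.0003 0.0087] [-0.06 -0.07  0.  ] rows>= 0.4
delta [-2.133e-01  2.000e-04 -9.930e-02] [-0.06 -0.07  0.  ] rows>= 4.7
```

```bash
python3 steer.py '-0.01 0 -0.0047 0 0 0 0;-0.025 0 -0.0117 0 0 0 0;-0.045 0 -0.021 0 0 0 0;-0.065 0 -0.0303 0 0 0 0;-0.085 0 -0.0396 0 0 0 0;-0.105 0 -0.0489 0 0 0 0;-0.125 0 -0.0582 0 0 0 0;-0.15 0 -0.0698 0 0 0 0;-0.175 0 -0.0815 0 0 0 0;-0.198 0 -0.0922 0 0 0 0;-0.213 0 -0.0992 0 0 0 0;-0.213 0 -0.0992 0 0 0 0;-0.213 0 -0.0992 0 0 0 0'; python3 k.py; python3 - <<'E'
from h import *
np.set_printoptions(precision=4,suppress=True)
s=bot.read_state();yaw=-30
S=bot.capture("scene");tr=np.mean([onz(S,p,.022)[:2] for p in((215,118),(268,133),(231,193),(174,174))],0);print("tray",tr)
for y,z in((-27,.33),(-30,.30)):
  R,g=Rt(y,0,25);tip=np.array([*tr,z]);G=tip+.185*g;print(G,np.hypot(*G[:2]),(G+.063*g));delta(G,R,s)
c=bot.capture("wrist");D=bot.capture("side")
Rm=s['tcp_rot'];G=s['position']-.019*Rm[:,2];a=np.radians(25);g=-np.cos(a)*Rm[:,0]-np.sin(a)*Rm[:,2]
print([[proj(k,G+t*g,s) for k in(S,D)] for t in(-.185,-.045)])
for n,k in(("S",S),("D",D)):
    u,v=proj(k,G-.1*g).astype(int);cv2.imwrite(f"pics/o{n}.png",k["color"][v-40:v+40,u-60:u+60,::-1]);print(u-60,v-40)
a=[cv2.resize(cv2.imread(f"pics/o{n}.png"),(720,480))[:,:] for n in "SD"];cv2.imwrite("pics/c9.png",cv2.resize(np.vstack(a),(450,600)))
E
```

```text
time_s: 14.35
position: [0.7153, -0.0931, 0.3358]
tcp_rot: [[-0.891, 0.388, 0.235], [0.375, 0.922, -0.1], [-0.256, -0.001, -0.967]]
force: [0.0, -0.6, -1.9]
opening: 0.205
grasp_force: 30.0
tip along 0.1138 off [ 0.0003 -0.0004 -0.0007] collar gap 0.2538 F [ 0.  -0.6 -1.9] F.g -1.0 t 14.35
delta [0.2295 0.0005 0.1081] [-0.06 -0.18  0.  ] rows>= 5.1
tray [ 0.4907 -0.3319]
[ 0.6555 -0.4159  0.33  ] 0.7763444180692906 [ 0.7117 -0.4445  0.33  ]
delta [-0.054  -0.3202  0.0385] [-0.44 39.8   4.25] rows>= 6.5
[ 0.6509 -0.4244  0.3   ] 0.7770622828544135 [ 0.7055 -0.4559  0.3   ]
delta [-0.0455 -0.3294  0.0672] [-0.71 39.77  7.3 ] rows>= 6.8
[[array([285.1811, 171.2266]), array([349.7562, 172.8902])], [array([233.3484, 165.6804]), array([400.9656, 134.6606])]]
195 128
320 110
```

View pics/c9.png

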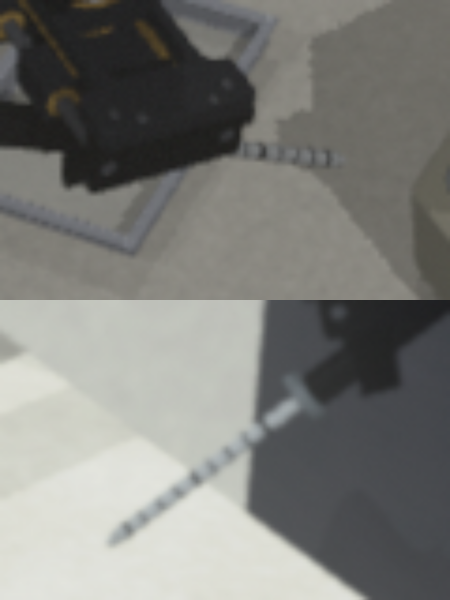

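The gauge is fully out of the tube and still held, with its tip at scene (286,171) and side (349,175). It is about 1° steeper in the hand than before, so I'll correct for that. Next is over the tray and level.

```bash
python3 steer.py '-0.002 -0.015 0.002 0 1.5 0.3 0;-0.007 -0.05 0.01 -0.1 6 1 0;-0.013 -0.09 0.018 -0.2 11 2 0;-0.019 -0.13 0.027 -0.3 16 3 0;-0.024 -0.17 0.035 -0.4 21 4 0;-0.03 -0.21 0.043 -0.5 26 5 0;-0.035 -0.25 0.051 -0.6 31 6 0;-0.04 -0.29 0.06 -0.7 36 6.8 0;-0.0445 -0.32 0.066 -0.7 40 7.3 0;-0.0455 -0.329 0.067 -0.7 41 7.3 0;-0.0455 -0.329 0.067 -0.7 41 7.3 0;-0.0455 -0.329 0.067 -0.7 41 7.3 0;-0.0455 -0.329 0.067 -0.7 41 7.3 0;-0.0455 -0.329 0.067 -0.7 41 7.3 0;-0.0455 -0.329 0.067 -0.7 41 7.3 0'
cat > e.py <<'E'
from h import *
np.set_printoptions(precision=4,suppress=True)
s=bot.read_state();S=bot.capture("scene");D=bot.capture("side");c=bot.capture("wrist")
Rm=s['tcp_rot'];G=s['position']-.019*Rm[:,2];a=np.radians(25);g=-np.cos(a)*Rm[:,0]-np.sin(a)*Rm[:,2]
print(G,g,"pitch",np.degrees(np.arcsin(g[2])),"tip",G-.185*g,s['qvel'].round(2))
print([[proj(k,G+t*g,s) for k in(S,D)] for t in(-.185,-.045)])
u,v=proj(D,G-.1*g).astype(int);u0,v0=max(u-70,0),max(v-50,0);print(u0,v0)
cv2.imwrite("pics/c10.png",np.vstack([cv2.resize(D["color"][v0:v0+80,u0:u0+140],(630,360),interpolation=2),cv2.resize(S["color"][90:210,160:370],(630,240)[:2],interpolation=2)])[...,::-1])
E
python3 e.py
```

```text
time_s: 16.0
position: [0.6455, -0.4192, 0.2855]
tcp_rot: [[-0.779, 0.499, -0.381], [0.449, 0.867, 0.217], [0.438, -0.001, -0.899]]
force: [-0.2, 0.1, -0.6]
opening: 0.201
grasp_force: 30.0
[ 0.6527 -0.4233  0.3025] [ 0.8667 -0.4985 -0.0173] pitch -0.9935825778210682 tip [ 0.4924 -0.3311  0.3057] [-0.29  0.56 -0.21 -0.05  0.04 -0.01]
[[array([201.4815,  71.0643]), array([395.7283, 222.6909])], [array([141.007 ,  90.6919]), array([484.145 , 227.1327])]]
379 175
```

View pics/c10.png

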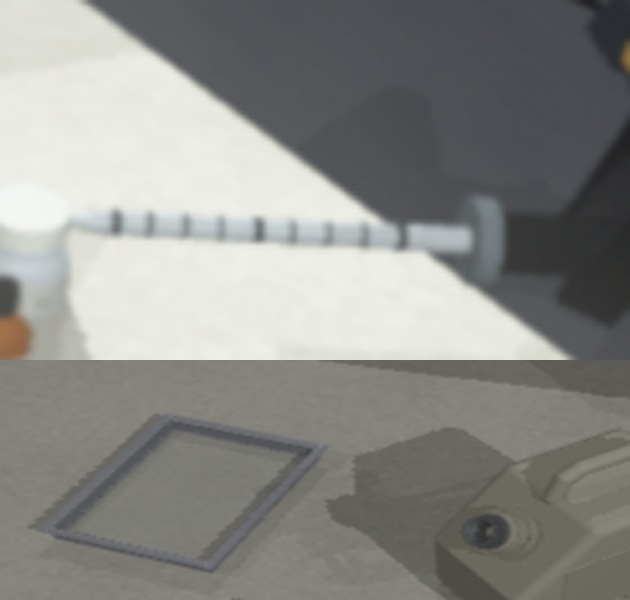

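The side view shows the gauge level to about 1°, tip at (396,224) and collar at (484,228). The tip is over the tray centre at z≈0.30 m. I'll let it settle and hand in.

```bash
python3 steer.py '0 0 0 0 0 0 0;0 0 0 0 0 0 0;0 0 0 0 0 0 0;0 0 0 0 0 0 0;0 0 0 0 0 0 0;0 0 0 0 0 0 0' && python3 -c "
from rig import bot
s=bot.read_state();print(s['qvel'].round(2),s['position']);print(bot.hand_in())"
```

```text
time_s: 16.75
position: [0.645, -0.4204, 0.2838]
tcp_rot: [[-0.777, 0.5, -0.382], [0.449, 0.866, 0.219], [0.44, -0.001, -0.898]]
force: [-0.6, 0.4, -0.7]
opening: 0.202
grasp_force: 30.0
[ 0.09 -0.06  0.04 -0.   -0.1   0.01] [ 0.64499306 -0.42041504  0.28379108]
the job is handed in; nothing more can be done
None
```

The job is handed in at 16.75 s: I dipped the gauge until its collar stopped on the tube's rim, drew it right out, and left it held still and level to about 1°, tip over the drip tray about 30 cm above the bench.

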